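# Square a wooden strip to the marking rail and click the start key

### The arm

A 7-joint arm with a two-finger parallel gripper is mounted at the origin on a cart in front of the work surface, level with it; the furniture and walls round the work are solid. World frame = base frame: x ahead of the robot, y to its left, z up, the work surface at z = 0. Lengths are in m, angles in rad, forces in N, time in s.
With the tool pointing down it reaches from about 0.425 to 0.925 m from the base axis. Payload 6.8 kg.
Tool frame: the origin (TCP) lies at the very end of the fingers, on their centre line; the grasp point (between the pads) lies r.grasp_offset behind it (r.grasp_offset is the distance from the TCP to the grasp point, in m); z points along the fingers, y is the direction in which the jaws open and shut (so a half turn about z gives the same grasp; the last joint's range is limited). The gripper opens to 85 mm and grips with 20 to 120 N. Pads are 22 mm wide; open, the fingers measure 114 mm over their backs; the gripper's body (76 mm by 85 mm) begins 54 mm behind the grasp point. The pads swing forward as they close: fully open they stand 13 mm farther back than shut.
Start: joints at [-1.274, 0.477, 0.022, 1.555, -0.011, 1.109, -0.083], TCP at [0.266, 0.62, 0.231] pointing down, gripper open.
Joint ranges: [-2.96, 2.96], [-0.34, 2.1], [-1.41, 1.46], [0.24, 2.44], [-1.37, 4.51], [0.17, 1.92], [-2.96, 2.96]. Speed limits (rad/s): [2.39, 2.39, 3.14, 3.14, 3.14, 3.14, 3.14].

### API

Orientations are given as a rotation vector (axis times angle).
In Python, from bench import r gives the robot as it stands.
- The arm moves only by the shell command python3 -m jog 'ROWS' [FORCE]. ROWS is JSON, one flat list of numbers, 7 for each row, row after row: the turn, a rotation vector about the tool's x, y, z normalised to -1 to 1, where 1 is 180 degrees, then the shift along the tool's x, y, z normalised to -1 to 1, where 1 is 200 mm, then the opening, from 0 (shut) to 1 (fully open). In form: [wx, wy, wz, x, y, z, hand, wx, wy, wz, x, y, z, hand, ...]. A call has 1 to 12 rows; each row is the pose to reach, as a shift and turn from the pose measured when the call began, along the tool's axes at that moment, turning the shorter way round; what a row does not reach only later rows make up. A row lasts 1/10 s, in which the tool goes at most 50 mm and 8.59 degrees, less where a joint would pass 70% of its speed; a pose out of reach is approached as far as the arm can. A call with a number of a shift or a turn outside -1 to 1 is refused whole. A call with a gripper value outside its range is refused whole. The fingers move at their own pace and stop on an object; FORCE is the grip in N (left out, the last holds). Time passes only in rows, so rows that repeat a pose let the fingers close. It gives the time, the measured TCP pose, the force and the opening at its end, in the units of the state.
- r.get_obs(): the state, without advancing time (a new reading comes with each control period).
- r.grab_frame(name): name is "side" or "top" or "wrist"; returns the picture (400x640x3 uint8, red, green, blue); there is no depth.
- r.calibration(name): a dict with "K" (3x3 intrinsics, pixels), "dist_coeffs" ([k1, k2, p1, p2, k3] as OpenCV has them; the pictures are not rectified), "origin" and "rotation" of the camera in the world; the wrist camera has in their place "T_tool_cam" (4x4, takes a point from camera to tool coordinates, whose origin is the TCP and whose axes are the flange's). Camera axes: x right, y up, looking along -z (the intrinsics and any distortion apply to the point x, -y, -z); pixel columns grow to the right and rows downward; lengths in m; the calibration is good to about 2 mm. A picture is of the moment at which its call begins: read the wrist's pose just before it. calibration takes no time and is no camera call.
- r.hand_in(): hands the job in, once; it reports no verdict.
The state is a dict: "clock": time; "joints": joint angles; "qvel": joint speeds; "tau": joint torques, N m; "tcp_pos": TCP position; "orientation": TCP orientation; "contact_force": force on the tool from outside, world axes, zero at the start; "moment": the same for the moment, N m; "grip_width": finger opening in m.
Only numpy, scipy, OpenCV 4.12 (cv2) and the standard library are available. Lean on these libraries where they do the work, as an engineer would, in place of code of your own. Each camera call takes 0.05 s, during which the arm holds its last target.

### The job

Push the wooden strip back until its long edge lies flush along the whole rail of the marking machine, with both ends still on the bed. Then start the marking: press the round key on the control box just until it clicks (its resistance drops), do not drive it down to its stop, and let it go. Do not press the other two keys, do not press the start key while the strip is out of line, and leave the other things on the table where they are.

Things in the scene. Friction and masses are not known exactly. Their poses are not given: they have to be found in the camera images.
- marker: Marking machine, fixed: flat aluminium bed 150 x 250 mm, top 14 mm over the table; a steel rail (250 mm long, 12 mm thick, 20 mm above the bed) along the far long side; behind it a grey marking unit 130 mm wide, 60 mm tall, with a dark nose over the rail, not over the bed. Origin at the bed's centre on the table; x square to the rail, away from the robot, y along it to the left.
- rail_face (a point): Point on the rail's near face, at the middle of its length, level with the bed's top. x points square into the rail, away from the robot; y along the rail to the left; z up. The bed in front of the rail is 135 mm deep.
- strip_mid (a point): Wooden strip, loose, 0.1 to 0.2 kg, flat on the bed before the rail: 180 mm long (its y axis), 36 mm wide (its x axis), 12 mm thick. This point is its centre, 6 mm above the bed. When flush it lies 18 mm from the rail's face. It starts with its centre 50 to 75 mm from that face, askew by up to 16 degrees.
- control_box: Grey control box, fixed, 90 x 184 mm, 30 mm tall, to the left or right of the marking machine. Three black keys stand in a row along its length (its y axis) 58 mm apart, each on a steel seat; which key is at which place varies. Origin at the centre of its underside.
- round_key (a joint): Travel of the round key, the start key, straight down in m: 0 at rest, grows as it is pressed. Its resistance climbs to about 5 N at 2 mm, then drops (the click) to about 2 N at 5 mm, then climbs again, past 4 N at 6 mm and 10 N at 8 mm; its stop is at 9 mm. It springs back up when released.
- round_key_top (a point): Centre of the top face of the round key's black cap (36 mm in diameter, standing 12 mm above its steel seat), 46 mm above the table. It sinks with the key.
- square_key (a joint): Travel of the square key in m, made like that of the round key. Not to be pressed.
- square_key_top (a point): Centre of the top face of the square key's black cap, 32 x 32 mm. Not to be pressed.
- oblong_key (a joint): Travel of the oblong key in m, made like that of the round key. Not to be pressed.
- oblong_key_top (a point): Centre of the top face of the oblong key's black cap, 44 x 20 mm. Not to be pressed.
- eraser: Bystander: eraser in a card sleeve, 20 x 42 x 12 mm, on the table on the robot's side of the control box. Origin at the centre of its underside.
- pencil: Bystander: green pencil, 170 mm long, lying across the cutting mat beyond the machine and the control box. Origin at the centre of its underside.
- wood_tool: Bystander: boxwood modelling stick, 176 mm long, lying at the left on the cutting mat. Origin at the centre of its underside.

How it is judged:
On the way, in this order (a step that is already met when the one before it is completed fails the run):
1. the strip lies flush along the rail (x of strip_mid in the frame of rail_face between -0.0205 and -0.0155 m and angle between the y axis of strip_mid and the y axis of rail_face, either way round below 0.025 rad and y of strip_mid in the frame of rail_face between -0.035 and 0.035 m and z of strip_mid in the frame of rail_face below 0.009 m), for 0.2 s.
2. the round key is pressed past its click, the strip still flush (all of step 1 and value of joint round_key above 0.0028 m), for 0.05 s.
At the end, for the whole second after the job is handed in: The strip lies flat on the bed with its long edge against the rail: its centre within 20.5 mm of the rail's face (18 mm is perfect), parallel to the rail within 0.025 rad, its middle within 35 mm of the rail's middle; at rest; the round key has sprung back up (all of step 1 and linear speed of strip below 0.01 m/s and value of joint round_key below 0.001 m); the robot touches nothing.
It fails at once if the round key is driven on toward its stop, more than 6.5 mm down (value of joint round_key above 0.0065 m).
It fails at once if the round key is pressed (past 2.5 mm) while the strip is not flush (value of joint round_key above 0.0025 m and not (x of strip_mid in the frame of rail_face between -0.0205 and -0.0155 m and angle between the y axis of strip_mid and the y axis of rail_face, either way round below 0.025 rad and y of strip_mid in the frame of rail_face between -0.035 and 0.035 m and z of strip_mid in the frame of rail_face below 0.009 m)).
It fails at once if another key is pressed, more than 1.5 mm (value of joint any of square_key, oblong_key above 0.0015 m).
It fails at once if a bystander is moved more than 30 mm (distance of any of eraser, pencil, wood_tool from where it was at the start of the episode above 0.03 m).
It also fails if it takes over 67 s, if anything falls off the work surface, if the arm or the gripper's body presses on something with over 40 N, if the wrist force passes 120 N, or if a joint passes its speed limit or range.

## Working session

There is one attempt and no reset: what is moved stays moved. The work goes in short steps, Python scripts to look and compute and a shell command to move; the robot and the scene stay as the last step left them, time stands still between calls to the robot, and variables do not carry over. Pictures are saved under pics/ and viewed, and the job is handed in when it is done.

```bash
ls; mkdir -p pics; python3 - <<'E'
from bench import r
import cv2
o=r.get_obs();print(o)
print(r.grasp_offset)
for n in ["side","top","wrist"]:
    c=r.calibration(n);print(n,c)
for n in ["side","top"]:
    cv2.imwrite(f"pics/{n}0.png",r.grab_frame(n)[:,:,::-1])
E
```

```text
pics
{'clock': 0.0, 'joints': array([-1.27409464,  0.47777911,  0.022343  ,  1.55648937, -0.011493  ,
        1.10931539, -0.08310657]), 'qvel': array([ 1.46222914e-04,  6.54926827e-04,  8.50125431e-04, -6.62668852e-04,
       -2.39501551e-03,  8.29016144e-06, -3.93215915e-05]), 'tau': array([-8.07819997e-04, -5.96451831e+01,  1.60785321e+00, -2.81196105e+01,
        1.25175482e-02,  9.51970374e-03,  2.03304995e-05]), 'tcp_pos': array([0.26561632, 0.61987147, 0.23032386]), 'orientation': array([-6.31459047e-01, -3.07724072e+00,  2.90372869e-03]), 'contact_force': array([ 0.30693097,  0.58117707, -0.65459287]), 'moment': array([-0.03748978, -0.02226197,  0.02787024]), 'grip_width': 0.08534082156980008}
0.0187
side {'K': array([[371.60128044,   0.        , 322.48133169],
       [  0.        , 371.60128044, 195.67135662],
       [  0.        ,   0.        ,   1.        ]]), 'dist_coeffs': array([-0.07760958,  0.        ,  0.        ,  0.        ,  0.        ]), 'origin': array([ 0.35546744, -0.72864446,  0.41001934]), 'rotation': array([ 1.14005714, -0.19006257, -0.28580885])}
top {'K':
[... 266 characters left out ...]
 , 0.00515594, 0.96405807]), 'rotation': array([ 0.0166232 , -0.02728748, -1.57477308])}
wrist {'K': array([[285.64410581,   0.        , 321.22744035],
       [  0.        , 285.64410581, 199.3131077 ],
       [  0.        ,   0.        ,   1.        ]]), 'dist_coeffs': array([-0.03874319,  0.        ,  0.        ,  0.        ,  0.        ]), 'T_tool_cam': array([[-2.05497895e-04,  9.65599450e-01,  2.60033960e-01,
         6.66676656e-02],
       [ 9.99999926e-01,  1.13665611e-04,  3.68192015e-04,
        -1.13428467e-04],
       [ 3.25969088e-04,  2.60034017e-01, -9.65599401e-01,
        -1.43723884e-01],
       [ 0.00000000e+00,  0.00000000e+00,  0.00000000e+00,
         1.00000000e+00]])}
```

View pics/top0.png

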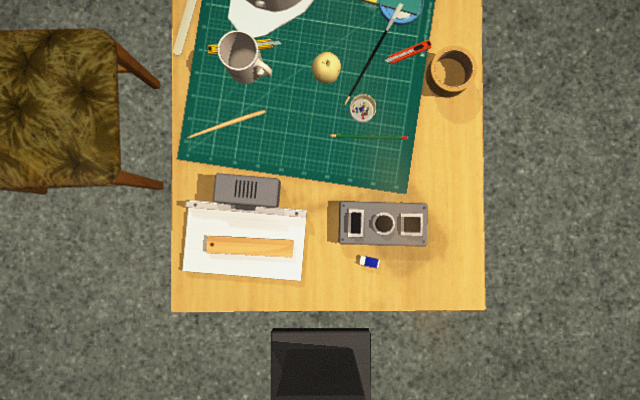

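View pics/side0.png

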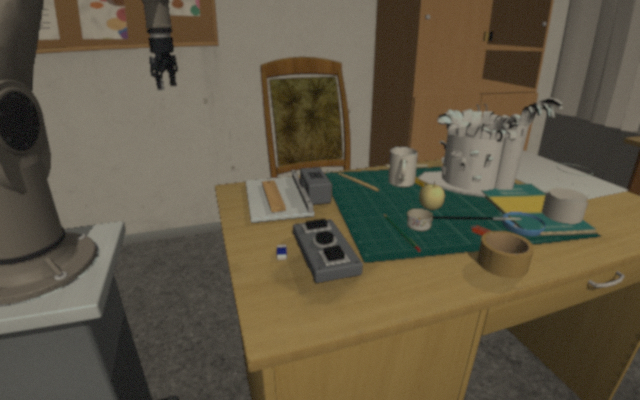

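```bash
cat > h.py <<'E'
import numpy as np, cv2
from bench import r
from scipy.spatial.transform import Rotation as R
def campose(n,obs=None):
    c=r.calibration(n)
    if n=="wrist":
        T=c["T_tool_cam"]; A=R.from_rotvec(obs["orientation"]).as_matrix()
        return c, A@T[:3,:3], A@T[:3,3]+obs["tcp_pos"]
    return c, R.from_rotvec(c["rotation"]).as_matrix(), np.array(c["origin"])
def cast(n,px,z,obs=None):
    c,A,o=campose(n,obs)
    u=cv2.undistortPoints(np.array(px,float).reshape(-1,1,2),c["K"],c["dist_coeffs"])[:,0]
    d=np.c_[u[:,0],-u[:,1],-np.ones(len(u))]@A.T
    return o+d*((z-o[2])/d[:,2])[:,None]
E
python3 - <<'E'
import cv2
im=cv2.imread("pics/top0.png")
cv2.imwrite("pics/top0a.png",cv2.resize(im[165:290,172:312],None,fx=5.7,fy=4.6*1.0) if 0 else cv2.resize(im[170:285,175:310],None,fx=5,fy=5,interpolation=cv2.INTER_CUBIC))
cv2.imwrite("pics/top0b.png",cv2.resize(im[195:275,325:435],None,fx=7,fy=7,interpolation=cv2.INTER_CUBIC))
hsv=cv2.cvtColor(im,cv2.COLOR_BGR2HSV)
print(hsv[245,250],hsv[265,200],hsv[300,300],hsv[223,384],hsv[211,205])
E
```

```text
[ 18 144 245] [ 28  13 243] [ 19 149 233] [14 94 65] [ 21  29 238]
```

View pics/top0a.png

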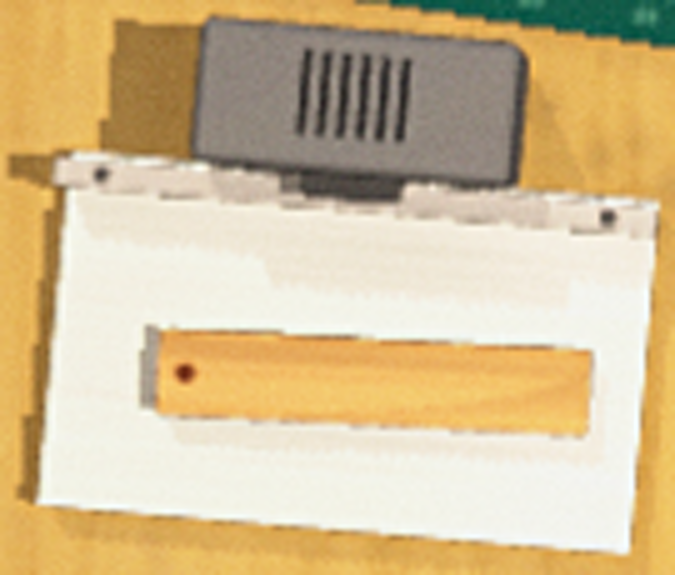

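View pics/top0b.png

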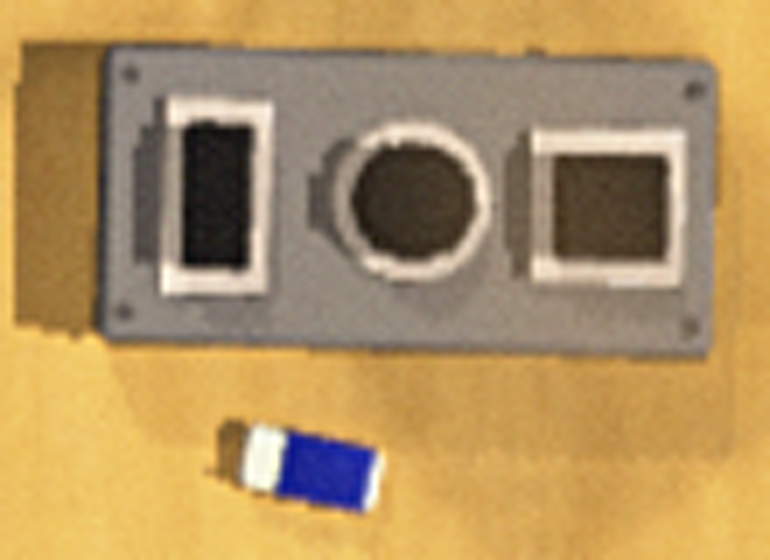

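```bash
python3 - <<'E'
from h import *
im=cv2.imread("pics/top0.png")
hsv=cv2.cvtColor(im,cv2.COLOR_BGR2HSV)
f=lambda a,s,ox,oy:[((x+.5)/s-.5+ox,(y+.5)/s-.5+oy) for x,y in a]
# bed
P=cast("top",f([(38,503),(630,552)],5,175,170),.014);print("bed near corners",P.round(4))
Q=cast("top",f([(62,188),(655,237)],5,175,170),.034);print("rail top near edge",Q.round(4))
u=lambda a:(a[0]-a[1])[:2]/np.linalg.norm((a[0]-a[1])[:2])
for a in(P,Q): print("len",np.linalg.norm(a[0]-a[1]),"ang",np.degrees(np.arctan2(-u(a)[0],u(a)[1])))
m=np.zeros(im.shape[:2],np.uint8)
roi=(slice(230,262),slice(200,300))
m[roi]=((hsv[roi][...,1]>80)&(hsv[roi][...,2]>150))*255
m=cv2.morphologyEx(m,cv2.MORPH_OPEN,np.ones((2,2)))
c=max(cv2.findContours(m,0,2)[0],key=cv2.contourArea)
pts=cast("top",c[:,0].astype(float),.026)[:,:2]
rc=cv2.minAreaRect((pts*1000).astype(np.float32));print("strip",rc,cv2.boxPoints(rc).round(1).tolist())
K=cast("top",f([(413,200)],7,325,195),.046);print("round",K)
K=cast("top",f([(218,195),(613,206)],7,325,195),.046);print("obl,sq",K)
b=np.zeros(im.shape[:2],np.uint8);roi=(slice(195,255),slice(370,398))
b[roi]=(hsv[roi][...,2]<85)*255
for c in cv2.findContours(b,0,2)[0]:
    if cv2.contourArea(c)>60:
        M=cv2.moments(c);print("mask round",cast("top",[(M['m10']/M['m00'],M['m01']/M['m00'])],.046),cv2.contourArea(c))
E
```

```text
bed near corners [[0.4661 0.2917 0.014 ]
 [0.444  0.0431 0.014 ]]
rail top near edge [[0.5981 0.2766 0.034 ]
 [0.5767 0.0316 0.034 ]]
len 0.2495823159027376 ang -5.092217134787548
len 0.2458919175533583 ang -4.977127037217057
strip ((515.1907348632812, 147.59567260742188), (180.297607421875, 36.75546646118164), 86.92952728271484) [[492.0, 58.599998474121094], [528.7000122070312, 56.599998474121094], [538.4000244140625, 236.60000610351562], [501.70001220703125, 238.60000610351562]]
round [[ 0.56347    -0.12837115  0.046     ]]
obl,sq [[ 0.56516209 -0.07131671  0.046     ]
 [ 0.5614882  -0.18684597  0.046     ]]
mask round [[ 0.56332201 -0.12770848  0.046     ]] 192.5
```

```bash
cat >> h.py <<'E'
RA=np.radians(-5.05); N=np.array([np.cos(RA),np.sin(RA),0]); L=np.array([-np.sin(RA),np.cos(RA),0])
def rot(yaw_sign=1,a=RA):
    y=np.array([-np.sin(a),np.cos(a),0])*yaw_sign; z=np.array([0,0,-1.]); return np.c_[np.cross(y,z),y,z]
def row(p,M=None,obs=None):
    obs=obs or r.get_obs(); A=R.from_rotvec(obs["orientation"]).as_matrix()
    M=A if M is None else M
    w=R.from_matrix(A.T@M).as_rotvec()/np.pi
    s=A.T@(np.array(p)-obs["tcp_pos"])/.2
    return w.round(4),s.round(4)
E
python3 - <<'E'
from h import *
o=r.get_obs();print(R.from_rotvec(o["orientation"]).as_matrix().round(3))
for s in(1,-1):
  for p in([.47,.155,.2],[.43,.40,.2]): print(s,row(p,rot(s),o))
E
```

```text
[[-0.919  0.394 -0.001]
 [ 0.394  0.919 -0.002]
 [-0.    -0.002 -1.   ]]
1 (array([-0.0005, -0.    , -0.1008]), array([-1.8547, -1.7342,  0.1552]))
1 (array([-0.0005, -0.    , -0.1008]), array([-1.1884, -0.687 ,  0.1533]))
-1 (array([-1.000e-04,  8.000e-04,  8.992e-01]), array([-1.8547, -1.7342,  0.1552]))
-1 (array([-1.000e-04,  8.000e-04,  8.992e-01]), array([-1.1884, -0.687 ,  0.1533]))
```

```bash
python3 -m jog '[0,0,-0.1,-0.93,-0.87,0.05,1,0,0,-0.1,-0.93,-0.87,0.05,1,0,0,-0.1,-0.93,-0.87,0.05,1,0,0,-0.1,-0.93,-0.87,0.05,1,0,0,-0.1,-0.93,-0.87,0.05,1,0,0,-0.1,-0.93,-0.87,0.05,1]'; python3 - <<'E'
from h import *
print(row([.47,.144,.12],rot(1)))
E
```

```text
clock: 0.7
tcp_pos: [0.3714, 0.3794, 0.2202]
orientation: [0.157, 3.138, -0.009]
contact_force: [1.0, -0.1, -0.1]
grip_width: 0.0856
(array([-0.0018,  0.0001, -0.0038]), array([-0.608 , -1.1192,  0.5074]))
```

```bash
python3 -m jog '[0,0,0,-0.5,-0.9,0.3,1,0,0,0,-0.5,-0.9,0.3,1,0,0,0,-0.5,-0.9,0.3,1,0,0,0,-0.5,-0.9,0.3,1,0,0,0,-0.5,-0.9,0.3,1,0,0,0,-0.5,-0.9,0.3,1]'; python3 - <<'E'
from h import *
print(row([.47,.151,.07],rot(1)))
o=r.get_obs()
cv2.imwrite("pics/w1.png",r.grab_frame("wrist")[:,:,::-1])
E
```

```text
clock: 1.3
tcp_pos: [0.4534, 0.186, 0.1601]
orientation: [-0.167, -3.136, 0.013]
contact_force: [-0.6, -0.4, 1.1]
grip_width: 0.0855
(array([-0.0027, -0.0004, -0.0058]), array([-0.1018, -0.1613,  0.4519]))
```

View pics/w1.png

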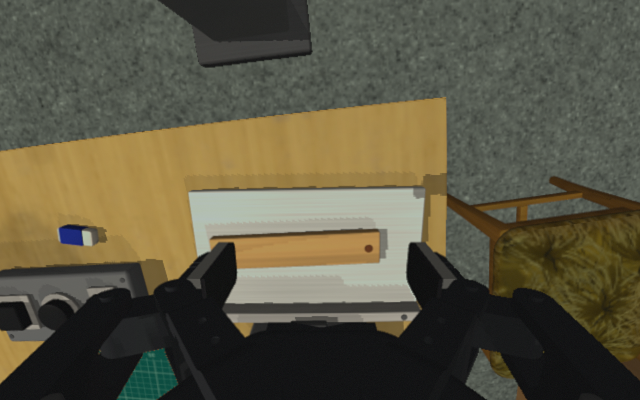

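```bash
python3 -m jog '[-0.0027,0,-0.006,-0.10,-0.16,0.45,1,-0.0027,0,-0.006,-0.10,-0.16,0.45,1,-0.0027,0,-0.006,-0.10,-0.16,0.45,1,-0.0027,0,-0.006,-0.10,-0.16,0.45,1]'; python3 - <<'E'
from h import *
print(row([.47,.151,.03],rot(1)))
o=r.get_obs()
cv2.imwrite("pics/w2.png",r.grab_frame("wrist")[:,:,::-1])
cv2.imwrite("pics/s2.png",cv2.resize(r.grab_frame("side")[150:260,200:350,::-1],None,fx=5,fy=5))
E
```

```text
clock: 1.75
tcp_pos: [0.4689, 0.1557, 0.0708]
orientation: [-0.131, -3.137, -0.003]
contact_force: [0.5, 1.2, 0.0]
grip_width: 0.0856
(array([ 0.0005, -0.0008,  0.0016]), array([-0.0082, -0.0235,  0.2039]))
```

View pics/w2.png

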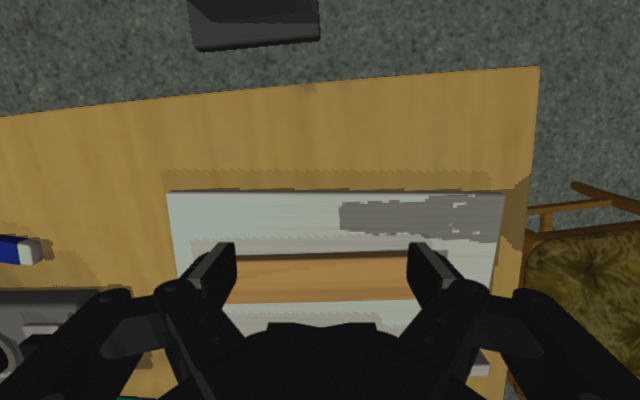

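View pics/s2.png

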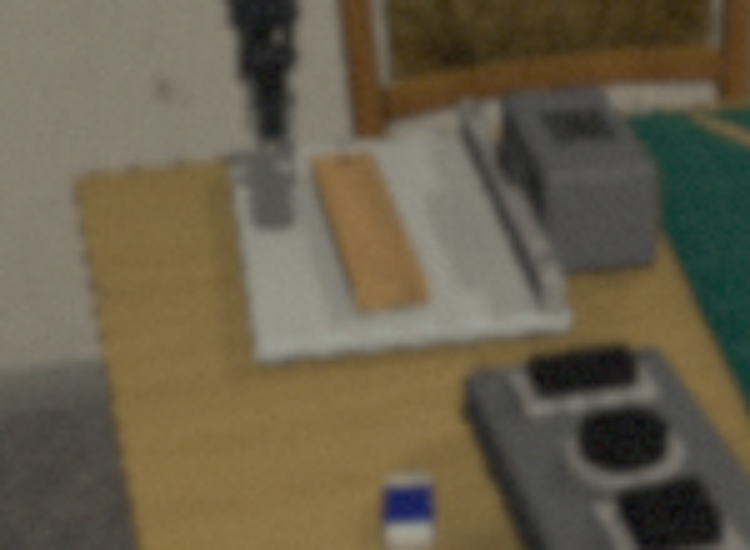

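```bash
python3 -m jog '[0,0,0,0,-0.02,0.2,1,0,0,0,0,-0.02,0.2,1,0,0,0,0,-0.02,0.2,1]'; python3 -m jog '[0,0,0,0,0,0.02,1,0,0,0,0,0,0.04,1,0,0,0,0,0,0.04,1]';python3 -m jog '[0,0,0,0,0,0.02,1,0,0,0,0,0,0.04,1,0,0,0,0,0,0.04,1]'
```

```text
clock: 2.15
tcp_pos: [0.4701, 0.154, 0.0339]
orientation: [0.127, 3.137, 0.007]
contact_force: [0.1, 0.0, 0.6]
grip_width: 0.0856
clock: 2.45
tcp_pos: [0.4704, 0.1543, 0.0263]
orientation: [0.127, 3.136, 0.008]
contact_force: [-0.7, 0.4, -1.0]
grip_width: 0.0853
clock: 2.75
tcp_pos: [0.47, 0.1542, 0.0178]
orientation: [0.127, 3.137, 0.008]
contact_force: [-0.1, -0.2, 0.4]
grip_width: 0.0853
```

```bash
python3 -m jog '[0,0,0,0,0,0.01,1,0,0,0,0,0,0.02,1,0,0,0,0,0,0.02,1]'; python3 -m jog '[0,0,0,0,0,0.01,1,0,0,0,0,0,0.02,1,0,0,0,0,0,0.02,1]'
python3 - <<'E'
from h import *
cv2.imwrite("pics/s3.png",cv2.resize(r.grab_frame("side")[150:260,200:350,::-1],None,fx=5,fy=5))
cv2.imwrite("pics/t3.png",cv2.resize(r.grab_frame("top")[170:285,175:310,::-1],None,fx=5,fy=5))
E
```

```text
clock: 3.05
tcp_pos: [0.4698, 0.1541, 0.0135]
orientation: [0.127, 3.138, 0.007]
contact_force: [-0.2, -1.1, -0.1]
grip_width: 0.0857
clock: 3.35
tcp_pos: [0.4696, 0.1541, 0.0092]
orientation: [0.127, 3.138, 0.007]
contact_force: [-0.1, 0.1, -0.2]
grip_width: 0.0856
```

View pics/s3.png

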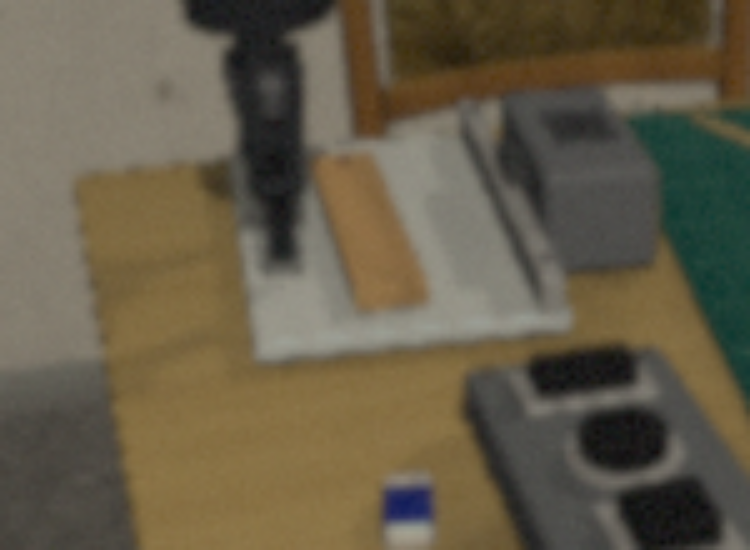

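View pics/t3.png

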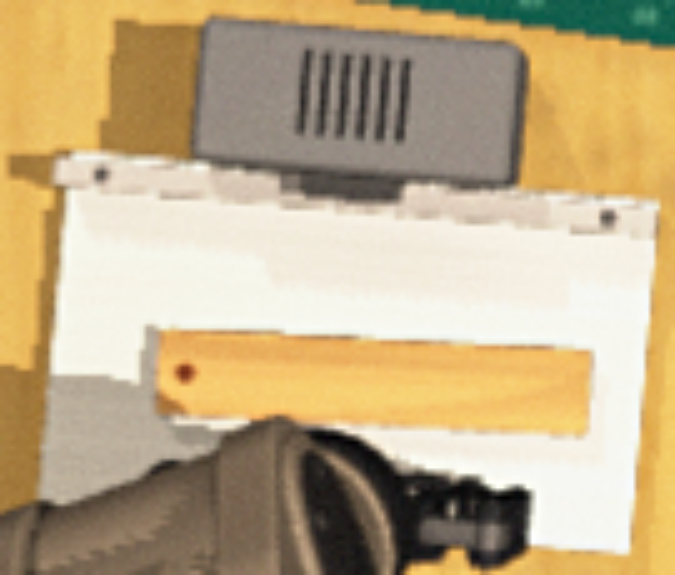

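```bash
python3 -m jog '[0,0,0,0,0,0.01,1,0,0,0,0,0,0.02,1,0,0,0,0,0,0.02,1]'
python3 -m jog '[0,0,0,-0.02,0,0,1,0,0,0,-0.05,0,0,1,0,0,0,-0.08,0,0,1,0,0,0,-0.11,0,0,1,0,0,0,-0.15,0,0,1,0,0,0,-0.15,0,0,1]'
python3 - <<'E'
from h import *
print(row([.5,.151,.005],rot(1)))
cv2.imwrite("pics/t4.png",cv2.resize(r.grab_frame("top")[170:285,175:310,::-1],None,fx=5,fy=5))
E
```

```text
clock: 3.75
tcp_pos: [0.4696, 0.1541, 0.0051]
orientation: [0.127, 3.138, 0.007]
contact_force: [0.4, 0.7, -0.4]
grip_width: 0.0858
clock: 4.35
tcp_pos: [0.5012, 0.1515, 0.0053]
orientation: [0.128, 3.137, 0.007]
contact_force: [-0.1, 0.0, -0.5]
grip_width: 0.0856
(array([0.0015, 0.0007, 0.0021]), array([ 0.0056, -0.0032,  0.0017]))
```

View pics/t4.png

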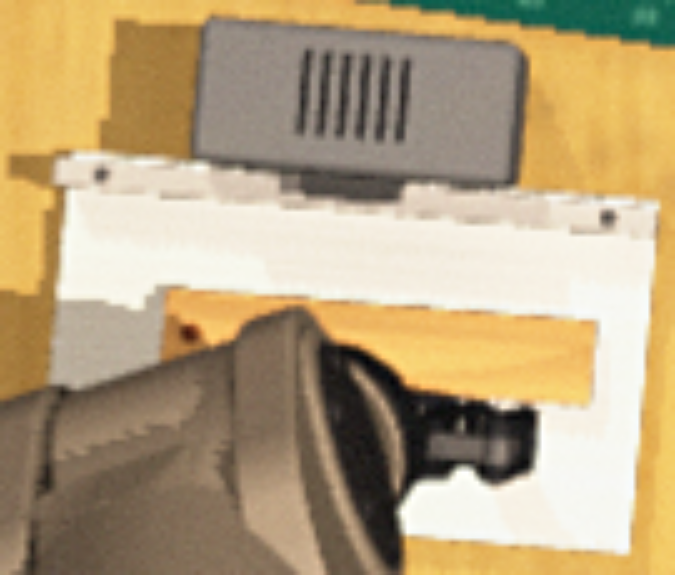

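```bash
python3 -m jog '[0,0,0.002,-0.03,0,0,1,0,0,0.002,-0.06,0,0,1,0,0,0.002,-0.09,0,0,1,0,0,0.002,-0.12,0,0,1,0,0,0.002,-0.15,0,0,1,0,0,0.002,-0.165,0,0,1,0,0,0.002,-0.165,0,0,1]'
python3 -m jog '[0,0,0,-0.01,0,0,1,0,0,0,-0.015,0,0,1,0,0,0,-0.015,0,0,1]'
python3 - <<'E'
from h import *
print(row([.54,.151,.005],rot(1)))
cv2.imwrite("pics/t5.png",cv2.resize(r.grab_frame("top")[170:285,175:310,::-1],None,fx=5,fy=5))
E
```

```text
clock: 5.1
tcp_pos: [0.5341, 0.1488, 0.0054]
orientation: [0.138, 3.136, 0.007]
contact_force: [-0.5, -0.0, 0.3]
grip_width: 0.0851
clock: 5.4
tcp_pos: [0.5371, 0.1485, 0.0054]
orientation: [0.138, 3.136, 0.007]
contact_force: [0.3, 1.3, 0.0]
grip_width: 0.0852
(array([ 0.0015,  0.0008, -0.    ]), array([-0.0131,  0.0137,  0.0019]))
```

View pics/t5.png

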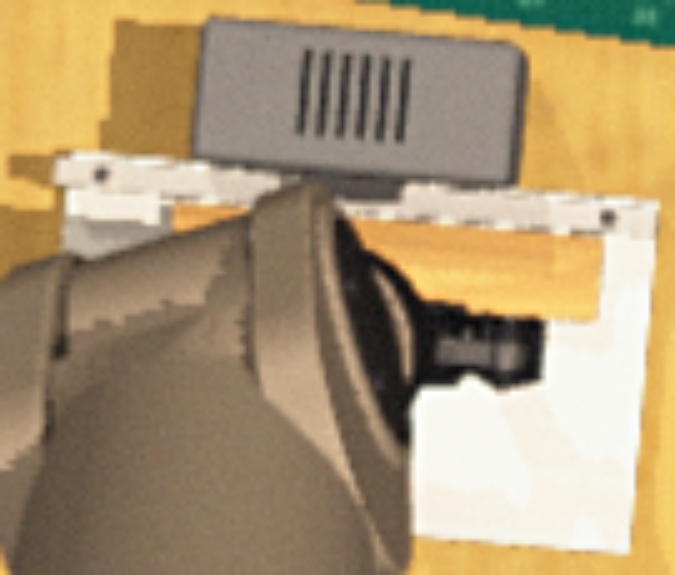

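```bash
for i in 1 2 3; do python3 -m jog '[0,0,0,-0.01,0,0,1,0,0,0,-0.01,0,0,1]' | sed -n 1p\;2p\;4p; done
```

```text
clock: 5.65
tcp_pos: [0.5393, 0.1484, 0.0054]
contact_force: [-0.4, 0.2, -0.8]
clock: 5.85
tcp_pos: [0.5395, 0.1483, 0.0052]
contact_force: [-5.3, 1.0, 4.6]
clock: 6.05
tcp_pos: [0.5393, 0.1482, 0.0048]
contact_force: [-5.8, 1.3, 4.1]
```

```bash
python3 -m jog '[0,0,0,-0.02,0,0,1,0,0,0,-0.03,0,0,1,0,0,0,-0.03,0,0,1,0,0,0,-0.03,0,0,1]'; python3 - <<'E'
from h import *
cv2.imwrite("pics/t6.png",cv2.resize(r.grab_frame("top")[170:285,175:310,::-1],None,fx=5,fy=5))
E
```

```text
clock: 6.45
tcp_pos: [0.5392, 0.1478, 0.0038]
orientation: [-0.136, -3.122, -0.003]
contact_force: [-14.7, 1.4, 9.7]
grip_width: 0.0849
```

View pics/t6.png

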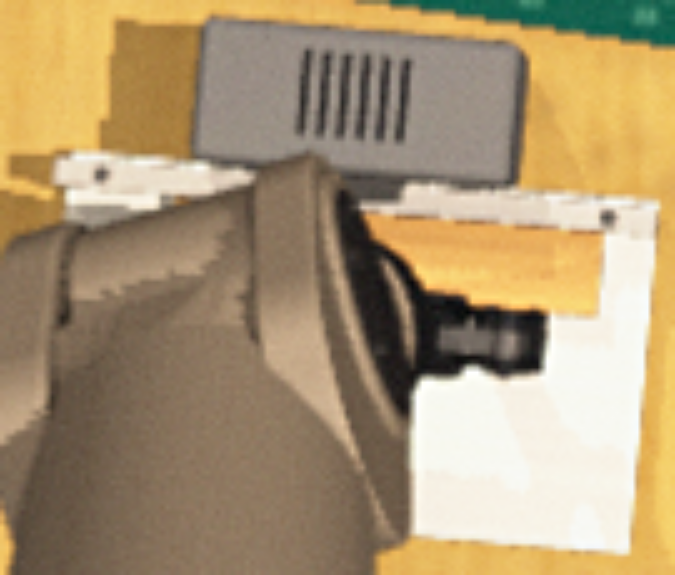

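```bash
python3 -m jog '[0,0,0,0.03,0,0,1,0,0,0,0.1,0,0,1,0,0,0,0.15,0,0,1,0,0,0,0.15,0,0,1]'; python3 -m jog '[0,0,0,0.1,0,-0.2,1,0,0,0,0.15,0,-0.4,1,0,0,0,0.2,0,-0.6,1,0,0,0,0.2,0,-0.9,0.5,0,0,0,0.2,0,-0.9,0,0,0,0,0.2,0,-0.9,0]';python3 - <<'E'
from h import *
print(row([.48,-.0,.18],rot(1)))
cv2.imwrite("pics/t7f.png",r.grab_frame("top")[:,:,::-1])
E
```

```text
clock: 6.9
tcp_pos: [0.5082, 0.1506, 0.0043]
orientation: [-0.135, -3.121, -0.002]
contact_force: [0.5, -0.6, 0.5]
grip_width: 0.0854
clock: 7.5
tcp_pos: [0.4735, 0.1542, 0.1873]
orientation: [-0.135, -3.127, -0.007]
contact_force: [0.0, 0.6, -0.5]
grip_width: 0.044
(array([ 0.0012, -0.0038,  0.0005]), array([-0.0992, -0.7657,  0.0324]))
```

View pics/t7f.png

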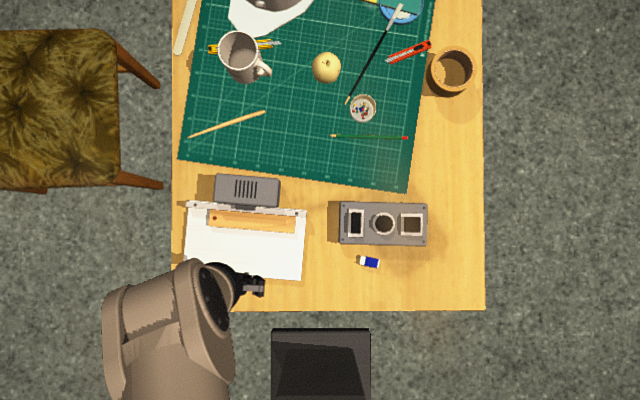

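```bash
python3 - <<'E'
from h import *
im=cv2.imread("pics/t7f.png");hsv=cv2.cvtColor(im,cv2.COLOR_BGR2HSV)
m=np.zeros(im.shape[:2],np.uint8);roi=(slice(204,240),slice(200,300))
m[roi]=((hsv[roi][...,1]>80)&(hsv[roi][...,2]>130))*255
m=cv2.morphologyEx(m,cv2.MORPH_OPEN,np.ones((2,2)))
c=max(cv2.findContours(m,0,2)[0],key=cv2.contourArea)
pts=cast("top",c[:,0].astype(float),.026)[:,:2]
rc=cv2.minAreaRect((pts*1000).astype(np.float32));print(rc)
d=np.array(rc[0])/1000-[.5885,.155];print("rel rail",d@N[:2],d@L[:2])
# near-edge line fit: lowest mask row per column
cols=np.arange(220,285); rows=np.array([np.where(m[:,k])[0].max() for k in cols])
e=cast("top",np.c_[cols,rows+.5],.026); p=np.polyfit(e[:,1],e[:,0],1);print("near edge angle",-np.degrees(np.arctan(p[0])))
cv2.imwrite("pics/t7a.png",cv2.resize(im[170:285,175:310],None,fx=5,fy=5,interpolation=cv2.INTER_CUBIC))
E
```

```text
((567.210693359375, 142.4547119140625), (180.8189239501953, 36.350154876708984), 84.97704315185547)
rel rail -0.020102367456976213 -0.01437058290475473
near edge angle -4.813550706130412
```

View pics/t7a.png

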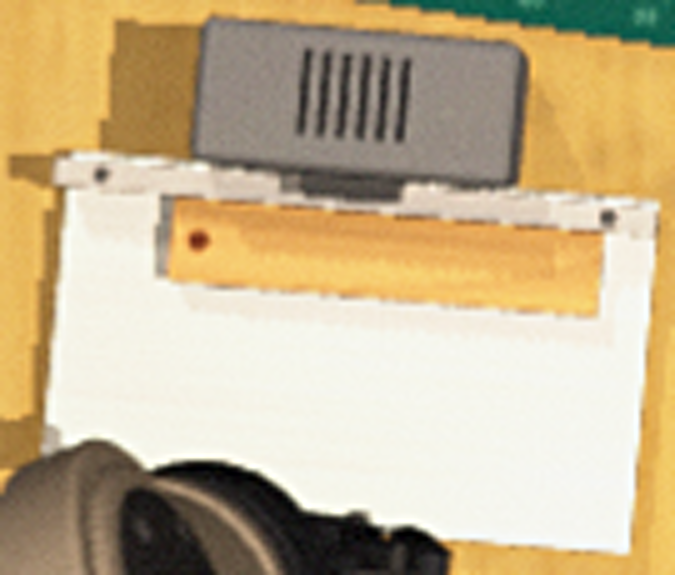

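```bash
python3 -m jog '[0.001,-0.004,0,-0.3,-0.75,0,0,0.001,-0.004,0,-0.3,-0.75,0,0,0.001,-0.004,0,-0.3,-0.75,0,0,0.001,-0.004,0,-0.3,-0.75,0,0,0.001,-0.004,0,-0.3,-0.75,0,0]';python3 - <<'E'
from h import *
print(row([.5633,-.128,.1],rot(1)))
E
```

```text
clock: 8.05
tcp_pos: [0.5184, -0.0036, 0.1823]
orientation: [-0.143, -3.133, 0.004]
contact_force: [-0.0, -0.2, -0.8]
grip_width: -0.0004
(array([-0.001 , -0.0018, -0.0011]), array([-0.2828, -0.5974,  0.4116]))
```

```bash
python3 -m jog '[0,-0.002,-0.001,-0.283,-0.597,0.3,0,0,-0.002,-0.001,-0.283,-0.597,0.3,0,0,-0.002,-0.001,-0.283,-0.597,0.41,0,0,-0.002,-0.001,-0.283,-0.597,0.41,0,0,-0.002,-0.001,-0.283,-0.597,0.41,0]';python3 - <<'E'
from h import *
print(row([.5633,-.128,.06],rot(1)))
cv2.imwrite("pics/w8.png",r.grab_frame("wrist")[:,:,::-1])
cv2.imwrite("pics/s8.png",cv2.resize(r.grab_frame("side")[170:300,260:400,::-1],None,fx=4.5,fy=4.5))
E
```

```text
clock: 8.55
tcp_pos: [0.5618, -0.1271, 0.0977]
orientation: [-0.139, -3.134, 0.004]
contact_force: [-0.9, 0.3, 1.0]
grip_width: -0.0001
(array([-0.0009, -0.0014, -0.0002]), array([-0.0087, -0.0032,  0.1883]))
```

View pics/w8.png

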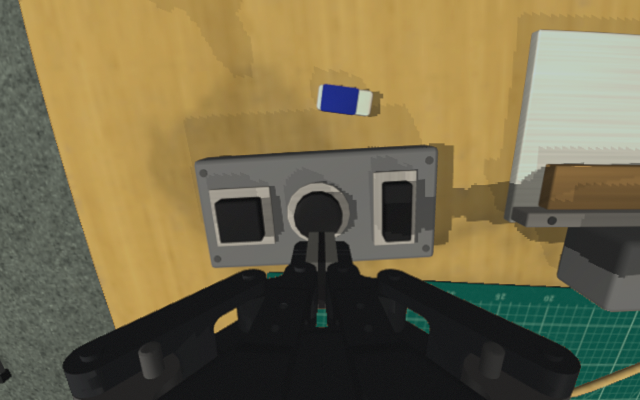

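View pics/s8.png

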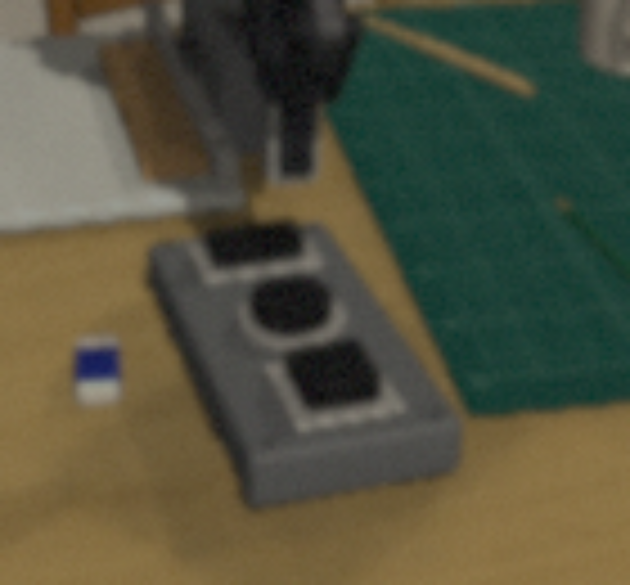

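```bash
python3 - <<'E'
from h import *
o=r.get_obs()
im=cv2.imread("pics/w8.png");g=cv2.cvtColor(im,cv2.COLOR_BGR2GRAY)
print(cast("wrist",[(319,212),(296,212),(343,212),(319,190)],.046,o).round(4))
E
python3 -m jog '[-0.001,-0.001,0,-0.008,-0.003,0.15,0,-0.001,-0.001,0,-0.008,-0.003,0.19,0,-0.001,-0.001,0,-0.008,-0.003,0.19,0,-0.001,-0.001,0,-0.008,-0.003,0.19,0]'
```

```text
[[ 0.5593 -0.1264  0.046 ]
 [ 0.5579 -0.1431  0.046 ]
 [ 0.5608 -0.1091  0.046 ]
 [ 0.543  -0.125   0.046 ]]
clock: 9.05
tcp_pos: [0.5654, -0.1251, 0.0631]
orientation: [0.133, 3.135, 0.003]
contact_force: [-0.2, -1.4, 0.7]
grip_width: -0.0002
```

```bash
python3 -m jog '[0,0,0,0.015,-0.01,0.04,0,0,0,0,0.015,-0.01,0.06,0,0,0,0,0.015,-0.01,0.06,0,0,0,0,0.015,-0.01,0.06,0]'; python3 -m jog '[0,0,0,0,0,0.005,0,0,0,0,0,0,0.005,0,0,0,0,0,0,0.005,0]' | sed -n 2p\;4p;python3 -m jog '[0,0,0,0,0,0.005,0,0,0,0,0,0,0.005,0,0,0,0,0,0,0.005,0]' | sed -n 2p\;4p
```

```text
clock: 9.45
tcp_pos: [0.5622, -0.1269, 0.0511]
orientation: [0.133, 3.135, 0.003]
contact_force: [0.3, 1.0, -0.1]
grip_width: -0.0
tcp_pos: [0.5623, -0.1269, 0.0502]
contact_force: [-0.8, 0.7, -0.0]
tcp_pos: [0.5623, -0.1269, 0.0491]
contact_force: [0.3, -0.6, -0.6]
```

```bash
for i in 1 2 3 4; do python3 -m jog '[0,0,0,0,0,0.005,0,0,0,0,0,0,0.005,0,0,0,0,0,0,0.005,0]' | sed -n 2p\;4p;done
```

```text
tcp_pos: [0.5622, -0.1269, 0.0481]
contact_force: [-0.7, -0.2, 0.3]
tcp_pos: [0.5622, -0.1269, 0.0471]
contact_force: [0.3, 0.1, 0.3]
tcp_pos: [0.5623, -0.1269, 0.0461]
contact_force: [0.0, 0.6, 0.6]
tcp_pos: [0.5624, -0.1269, 0.0453]
contact_force: [-0.6, 0.3, 3.3]
```

```bash
python3 -m jog '[0,0,0,0,0,0.005,0,0,0,0,0,0,0.005,0]' | sed -n 2p\;4p; python3 - <<'E'
from h import *
for i in range(4): print(r.get_obs()["tcp_pos"][2],r.get_obs()["contact_force"][2])
E
```

```text
tcp_pos: [0.5623, -0.127, 0.0444]
contact_force: [-1.9, 0.8, 5.4]
0.04440887608640072 5.408122593123353
0.04440887608640072 5.408122593123353
0.04440887608640072 5.408122593123353
0.04440887608640072 5.408122593123353
```

```bash
python3 -m jog '[0,0,0,0,0,0.005,0,0,0,0,0,0,0.005,0]' | sed -n 2p\;4p; python3 -m jog '[0,0,0,0,0,0.003,0,0,0,0,0,0,0.003,0]' | sed -n 2p\;4p
```

```text
tcp_pos: [0.5623, -0.1269, 0.0434]
contact_force: [-2.4, -0.1, 5.6]
tcp_pos: [0.5623, -0.1269, 0.0428]
contact_force: [-0.9, -0.7, 3.1]
```

```bash
python3 -m jog '[0,0,0,0,0,0.002,0,0,0,0,0,0,0.002,0,0,0,0,0,0,0.002,0]' | sed -n 1p\;2p\;4p;python3 -m jog '[0,0,0,0,0,0.001,0]' | sed -n 1p\;2p\;4p
```

```text
clock: 12.15
tcp_pos: [0.5623, -0.1269, 0.0423]
contact_force: [-0.4, -0.1, 2.9]
clock: 12.25
tcp_pos: [0.5623, -0.1269, 0.042]
contact_force: [-0.5, -0.6, 2.7]
```

```bash
python3 -m jog '[0,0,0,0,0,-0.02,0,0,0,0,0,0,-0.1,0,0,0,0,0,0,-0.3,0,0,0,0,0,0,-0.5,0,0,0,0,0,0,-0.5,0]'; python3 -m jog '[0,0,0,0.45,0,-0.4,0,0,0,0,0.45,0,-0.4,0,0,0,0,0.45,0,-0.4,0,0,0,0,0.45,0,-0.4,0,0,0,0,0.45,0,-0.4,0,0,0,0,0.45,0,-0.4,0]';python3 - <<'E'
from h import *
im=r.grab_frame("top")[:,:,::-1].copy();cv2.imwrite("pics/t9.png",im)
s=r.grab_frame("side")[150:300,230:400,::-1];cv2.imwrite("pics/s9.png",cv2.resize(s,None,fx=4,fy=4))
hsv=cv2.cvtColor(im,cv2.COLOR_BGR2HSV)
m=np.zeros(im.shape[:2],np.uint8);roi=(slice(204,240),slice(200,300))
m[roi]=((hsv[roi][...,1]>80)&(hsv[roi][...,2]>130))*255
m=cv2.morphologyEx(m,cv2.MORPH_OPEN,np.ones((2,2)))
c=max(cv2.findContours(m,0,2)[0],key=cv2.contourArea)
pts=cast("top",c[:,0].astype(float),.026)[:,:2]
print(cv2.minAreaRect((pts*1000).astype(np.float32)))
E
```

```text
clock: 12.75
tcp_pos: [0.5654, -0.128, 0.1473]
orientation: [0.133, 3.126, 0.002]
contact_force: [0.4, -0.2, 0.8]
grip_width: -0.0001
clock: 13.35
tcp_pos: [0.475, -0.1201, 0.2251]
orientation: [0.133, 3.127, 0.001]
contact_force: [0.0, 0.8, -0.1]
grip_width: -0.0001
((567.2974853515625, 142.44686889648438), (180.81869506835938, 36.17894744873047), 84.97824096679688)
```

View pics/t9.png

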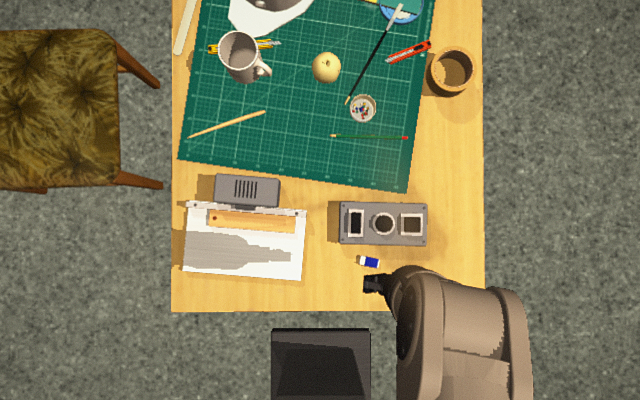

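View pics/s9.png

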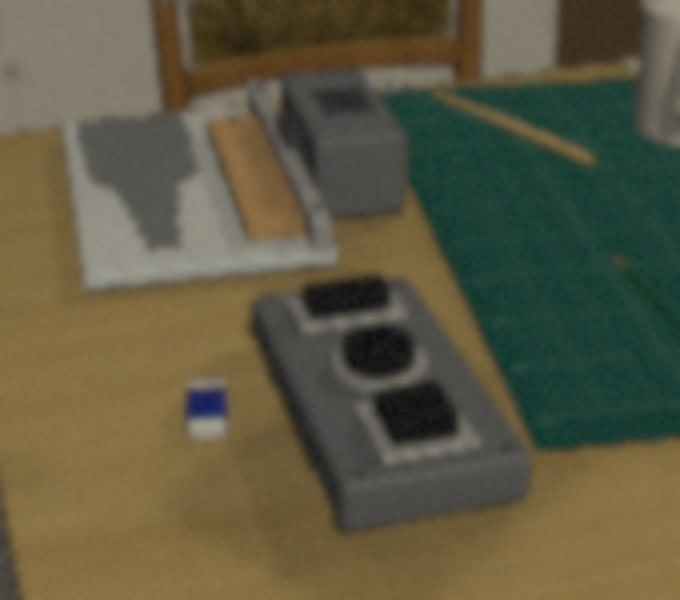

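```bash
python3 - <<'E'
from h import *
im=cv2.imread("pics/t9.png")
for c in (215,225,265,275,285,290): print(c,[tuple(int(v) for v in im[k,c]) for k in range(203,220)])
E
```

```text
215 [(243, 252, 255), (214, 228, 236), (197, 218, 233), (204, 224, 236), (200, 219, 233), (191, 208, 225), (131, 162, 194), (76, 155, 215), (75, 152, 217), (81, 156, 217), (88, 162, 227), (97, 180, 238), (97, 176, 239), (53, 108, 186), (30, 60, 135), (33, 63, 134), (50, 102, 177)]
225 [(61, 70, 76), (132, 145, 163), (183, 200, 221), (186, 206, 222), (182, 200, 220), (185, 201, 217), (165, 180, 195), (103, 142, 184), (90, 170, 234), (79, 153, 220), (83, 158, 218), (88, 158, 218), (84, 161, 221), (92, 172, 232), (97, 180, 236), (95, 177, 234), (98, 178, 237)]
265 [(133, 141, 152), (126, 138, 146), (102, 110, 116), (93, 100, 105), (117, 132, 144), (162, 181, 197), (196, 212, 233), (193, 210, 228), (196, 212, 227), (186, 204, 221), (166, 195, 220), (87, 165, 224), (88, 171, 233), (96, 173, 232), (89, 168, 228), (87, 162, 226), (97, 176, 233)]
275 [(131, 138, 151), (135, 144, 155), (116, 131, 138), (88, 96, 106), (107, 120, 125), (174, 195, 210), (193, 214, 233), (195, 216, 231), (193, 209, 228), (193, 210, 227), (196, 212, 224), (176, 208, 227), (103, 189, 234), (94, 178, 234), (95, 173, 232), (93, 170, 230), (87, 166, 228)]
285 [(75, 164, 218), (86, 172, 223), (81, 172, 224), (83, 167, 221), (79, 160, 209), (153, 189, 213), (234, 244, 247), (228, 234, 242), (216, 231, 241), (211, 230, 239), (211, 228, 238), (191, 207, 224), (120, 154, 191), (90, 174, 234), (91, 174, 233), (96, 176, 233), (94, 173, 233)]
290 [(91, 176, 227), (89, 171, 221), (88, 174, 221), (86, 171, 222), (92, 178, 228), (132, 185, 224), (188, 207, 219), (187, 203, 217), (222, 234, 243), (214, 230, 242), (208, 227, 236), (212, 231, 238), (187, 206, 227), (73, 131, 188), (84, 171, 232), (91, 173, 233), (97, 175, 237)]
```

```bash
python3 -c "
from bench import r
print(r.hand_in())"
```

```text
the job is handed in; nothing more can be done
None
```

I pushed the strip flush against the rail, pressed the round key just past its click, let it go, and handed the job in at about 13.5 s on the robot's clock. The hand-in reports no verdict, so these results rest on my own checks.

- **Strip:** I pushed it back with both open fingertips until it seated against the rail at about 15 N.
  - **Angle:** in the top picture it lies at about -5.0° against about -5.05° for the rail.
  - **Gap:** the orange of the strip meets the rail's 12 mm band directly, with no gap showing.
  - **Position:** its middle is about 14 mm from the rail's middle, well inside the 35 mm allowed. It measured the same before and after the key press.
- **Round key:** with the gripper shut, the force rose to about 5.5 N, then fell to about 2.8 N. The fingertips were then about 4.2 mm below first contact, so past the click and short of the 6.5 mm limit. I then lifted straight off.
- **Everything else:** I went near neither the other two keys nor the bystanders. The eraser, pencil and stick look unmoved in the last picture, and the arm is clear of everything.

**One weaker check:** by absolute position the strip's centre came out about 20.1 mm from the rail face, where 18 mm is perfect and 20.5 mm is the limit. That is within the 2 mm calibration error. I relied on the missing gap and the force at seating instead. I judged the key's return only from the side picture, where its cap looks back up; I did not measure it.

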